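# Square up a stack of cover plates

### The arm

A 6-joint arm with a two-finger parallel gripper is mounted at the origin on the work surface. World frame = base frame: x ahead of the robot, y to its left, z up, the work surface at z = 0. Lengths are in m, angles in rad, forces in N, time in s.
With the tool pointing down it reaches from about 0.275 to 0.825 m from the base axis. Payload 5.2 kg.
Tool frame: the origin (TCP) lies at the very end of the fingers, on their centre line; the grasp point (between the pads) lies manip.pinch_z behind it (manip.pinch_z is the distance from the TCP to the grasp point, in m); x points along the fingers, z is the direction in which the jaws open and shut, and the axes are right-handed (so a half turn about x gives the same grasp; the last joint's range is limited). The gripper opens to 93 mm and grips with 3 to 60 N. Pads are 15 mm wide; open, the fingers measure 128 mm over their backs; the gripper's body (75 mm by 188 mm) begins 65 mm behind the grasp point.
Start: joints at [1.01, 0.259, 1.535, -0, 1.348, -0.203], TCP at [0.193, 0.515, 0.219] pointing down, gripper open.
Joint ranges: [-3.14, 3.14], [-0.91, 2.08], [0.19, 2.58], [-1.22, 4.36], [0.22, 2.71], [-3.12, 3.12]. Speed limits (rad/s): [2.57, 2.57, 3.14, 3.14, 3.14, 3.14].

### API

Orientations are given as a rotation vector (axis times angle).
In Python, from rig import manip gives the robot as it stands. The module is installed in compiled form; this text tells all that it offers.
- The arm moves only by the tool send_rows, never from a script. Its argument "commands" is a list of rows, each a list of 3 entries, a list of its own where there are three numbers: the shift along the world's x, y, z as a fraction of full scale, then the turn about the world's z as a fraction of full scale, then the closure, from -1 (fully open) to 1 (shut). A call has exactly 10 rows; each row is the pose to reach, as a shift and turn from the pose commanded when the call began; what a row does not reach only later rows make up. Full scale, the value 1, is 0.15 m for a shift and 90 degrees for a turn. A row lasts 1/10 s, in which the tool goes at most 50 mm and 8.59 degrees, less where a joint would pass 70% of its speed; a pose out of reach is approached as far as the arm can. A call with a number of a shift or a turn outside -1 to 1 is refused whole. A call with a gripper value outside its range is refused whole. The fingers move at their own pace and stop on an object; the grip force is fixed at half the most. Time passes only in rows, so rows that repeat a pose let the fingers close, or fill a call up. It gives the time, the measured TCP pose, the force and the opening at its end, in the units of the state.
- manip.get_obs(): the state, without advancing time (a new reading comes with each control period).
- manip.capture(name): name is "scene" or "side" or "wrist"; returns (picture, depth): 400x640x3 uint8, blue, green, red; 400x640 float32, m along the optical axis (not along the pixel's ray), 0 where there is no reading.
- manip.camera_model(name): a dict with "fx", "fy", "cx", "cy" (pixels), "extrinsics" (4x4, takes a point from camera to world coordinates). Camera axes: x right, y down, z forward; pixel columns grow to the right and rows downward; lengths in m; the calibration is good to about 2 mm. A picture is of the moment at which its call begins: read the wrist's pose just before it. camera_model takes no time and is no camera call; for the wrist camera it gives the pose at the moment of the call.
- manip.hand_in(): hands the job in, once; it reports no verdict.
The state is a dict: "time_s": time; "joint_positions": joint angles; "joint_velocities": joint speeds; "effort": joint torques, N m; "position": TCP position; "eef_rot": TCP orientation; "wrist_force": force on the tool from outside, world axes, zero at the start; "wrist_torque": the same for the moment, N m; "gripper_width": finger opening in m.
Only numpy, scipy, OpenCV 4.12 (cv2) and the standard library are available. Lean on these libraries where they do the work, as an engineer would, in place of code of your own. Each camera call takes 0.05 s, during which the arm holds its last target.

### The job

The three loose aluminium cover plates on the plywood squaring fixture are out of line. Tap their edges until all three lie as one neat stack against both fences of the fixture. Do not lift a plate off the stack or knock one down from the fixture.

Things in the scene. Friction and masses are not known exactly. Their poses are not given: they have to be found in the camera images.
- plate_low: Bare aluminium cover plate, 70 x 100 x 6 mm, with small dark screw holes. Origin at its centre (half-way up), x along its 70 mm side, y along its 100 mm side. The lowest of three plates lying loosely on one another on the fixture, 13 to 40 mm short of either fence. Its underside is 25 mm above the table; the edges away from the fences overhang the bed, so fingertips beside them may go down to 10 mm above the table.
- plate_mid: Bare aluminium cover plate, 70 x 100 x 6 mm, with small dark screw holes. Origin at its centre (half-way up), x along its 70 mm side, y along its 100 mm side. The middle one of three plates lying loosely on one another on the fixture, 13 to 40 mm short of either fence. The plates slide on one another; pushing all three takes a few newtons.
- plate_top: Bare aluminium cover plate, 70 x 100 x 6 mm, with small dark screw holes. Origin at its centre (half-way up), x along its 70 mm side, y along its 100 mm side. The uppermost of three plates lying loosely on one another on the fixture, 13 to 40 mm short of either fence. The top of the stack is 43 mm above the table. Beside the two open sides of the stack, 50 mm are free.
- seat (a point): Fixed plywood squaring fixture: 25 mm high bed, two fences 25 mm higher meeting in a corner away from the robot. Point on the bed's top under the centre of the squared stack. x points at the long fence (inner face at x = 35 mm), y at the short one (inner face at y = 50 mm); the bed ends at x = -30 and y = -42 mm. A plate touching both fences is centred over this point, axes parallel to it.
Not all that is in view belongs to the job. Of the things that look like the part that bears seat, take the one that is nearest to the robot's base at the start. What is shaped like the plate_low but turquoise is not meant.

How it is judged:
At the end, for the whole second after the job is handed in: All three plates lie flat (within 6 degrees) and at rest on the fixture, each with its centre within 10 mm of its place against both fences and turned by no more than 10 degrees from it (horizontal distance between each of plate_low, plate_mid, plate_top and seat below 0.01 m and angle between the x axis of each of plate_low, plate_mid, plate_top and the x axis of seat, either way round below 0.175 rad and angle between each of plate_low, plate_mid, plate_top's own z axis and vertical below 0.1 rad and linear speed of each of plate_low, plate_mid, plate_top below 0.02 m/s); the robot touches nothing.
It fails at once if a plate lifted off the stack (its centre more than 75 mm above the table) (height (world z) of any of plate_low, plate_mid, plate_top above 0.075 m).
It fails at once if a plate knocked down from the fixture (its centre less than 18 mm above the table) (height (world z) of any of plate_low, plate_mid, plate_top below 0.018 m).
It also fails if it takes over 40 s, if anything falls off the work surface, if the arm or the gripper's body presses on something with over 40 N, if the wrist force passes 120 N, or if a joint passes its speed limit or range.

## Working session

There is one attempt and no reset: what is moved stays moved. The work goes in short steps, Python scripts to look and compute and a tool call to move; the robot and the scene stay as the last step left them, time stands still between calls to the robot, and variables do not carry over. Pictures are saved under pics/ and viewed, and the job is handed in when it is done.

Besides the shell and the picture viewer there is one more tool, called after ">>>" by a JSON object that holds its "method" and its "body". send_rows: Moves the arm, as the interface text tells. Shift numbers are shares of 0.15 m and turn numbers shares of 90 degrees, none past 1 either way. Its arguments: {"type":"object","properties":{"commands":{"type":"array"}},"required":["commands"]}

```bash
mkdir -p pics; python3 - <<'E'
from rig import manip
import cv2,numpy as np
o=manip.get_obs();print(o)
print(manip.pinch_z)
for n in ("scene","side"):
    p,d=manip.capture(n);cv2.imwrite(f"pics/{n}0.png",p);np.save(f"{n}0.npy",d);m=manip.camera_model(n);print(n,m)
E
```

```text
{'time_s': 0.0, 'joint_positions': array([ 1.01020414e+00,  2.59353221e-01,  1.53608386e+00, -6.22649860e-06,
        1.34797292e+00, -2.02783433e-01]), 'joint_velocities': array([-0.00032284,  0.00022119,  0.00074736,  0.00023899, -0.00105608,
       -0.0012019 ]), 'effort': array([-2.89781907e-03, -4.37302315e+01, -2.83999193e+01,  7.16539705e-02,
        4.14487906e-02, -1.50481219e-04]), 'position': array([0.19230044, 0.51470951, 0.21781189]), 'eef_rot': array([-0.94253647,  1.35920424,  0.94134746]), 'wrist_force': array([-0.76078793,  0.11290669,  0.08142591]), 'wrist_torque': array([-0.08019348, -0.01548452, -0.00466033]), 'gripper_width': 0.09277826872343793}
0.0188
scene {'fx': 505.953962707358, 'fy': 505.953962707358, 'cx': 317.26863158292025, 'cy': 199.16597789058133, 'extrinsics': array([[ 7.92526770e-01,  3.78688800e-01, -4.78012668e-01,
         9.21667815e-01],
       [ 6.09836777e-01, -4.92969902e-01,  6.20547968e-01,
        -3.97531448e-01],
       [-6.51292938e-04, -7.83310582e-01, -6.21630202e-01,
         4.80174235e-01],
       [ 0.00000000e+00,  0.00000000e+00,  0.00000000e+00,
         1.00000000e+00]])}
side {'fx': 392.6223989617578, 'fy': 392.6223989617578, 'cx': 316.97481929378966, 'cy': 199.9067021512076, 'extrinsics': array([[ 0.9310873 , -0.21867908,  0.29198614,  0.42410948],
       [-0.36466836, -0.57915705,  0.729105  , -0.43060894],
       [ 0.00966582, -0.78533851, -0.61899112,  0.46272971],
       [ 0.        ,  0.        ,  0.        ,  1.        ]])}
```

View pics/scene0.png

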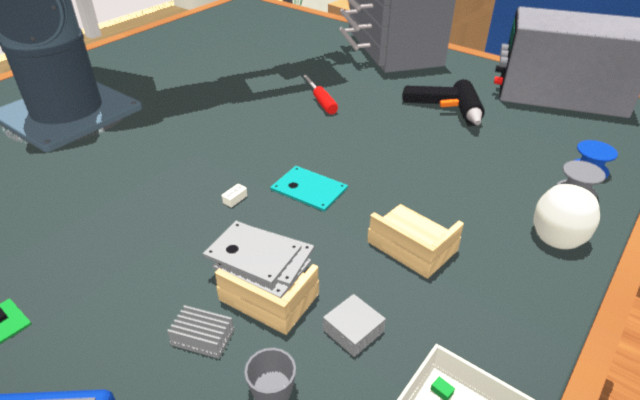

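View pics/side0.png

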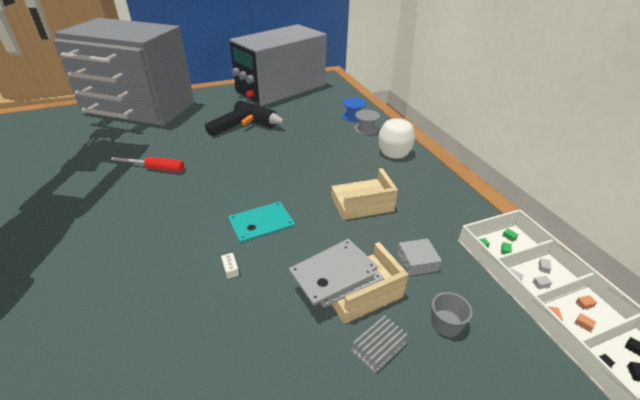

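Candidates. Fixture: A at scene (268,290) with plates on it, B at (415,238) empty. Plates: grey stack at (258,255), turquoise plate at (310,187), which is excluded. Next I'll check the distances and take a close crop.

```bash
cat > h.py <<'E'
import numpy as np,cv2
from rig import manip
def ray(m,u,v,z):
    R=m['extrinsics'][:3,:3];t=m['extrinsics'][:3,3]
    d=R@np.array([(u-m['cx'])/m['fx'],(v-m['cy'])/m['fy'],1.]);return t+d*(z-t[2])/d[2]
def cloud(m,D):
    v,u=np.mgrid[:D.shape[0],:D.shape[1]]
    P=np.stack([(u-m['cx'])/m['fx']*D,(v-m['cy'])/m['fy']*D,D],-1)
    return P@m['extrinsics'][:3,:3].T+m['extrinsics'][:3,3]
E
python3 - <<'E'
from h import *
for n,b in (("scene",(190,210,150,130)),("side",(270,230,160,100))):
    p=cv2.imread(f"pics/{n}0.png");x,y,w,h=b
    cv2.imwrite(f"pics/{n}0c.png",cv2.resize(p[y:y+h,x:x+w],None,fx=5,fy=4.5 if 0 else 5,interpolation=cv2.INTER_CUBIC)[:600,:800])
m=manip.camera_model("scene")
for q in ((268,290),(415,238),(258,255)): print(q,ray(m,*q,0.03),np.linalg.norm(ray(m,*q,0.03)[:2]))
D=np.load("scene0.npy");P=cloud(m,D)
for q in ((258,255),(268,290),(275,280),(415,238),(293,277)): print(q,P[q[1],q[0]])
E
```

```text
(268, 290) [ 0.6339128 -0.1183645  0.03     ] 0.6448686626258069
(415, 238) [0.72634166 0.06494219 0.03      ] 0.7292391173328903
(258, 255) [ 0.58526762 -0.08297389  0.03      ] 0.5911200000514327
(258, 255) [ 0.59377799 -0.09093168  0.04138867]
(268, 290) [ 0.63425187 -0.11869345  0.03053045]
(275, 280) [ 0.63550686 -0.10715828  0.03842641]
(415, 238) [0.73460463 0.04537796 0.04904392]
(293, 277) [ 0.64660302 -0.08780267  0.03426199]
```

View pics/scene0c.png

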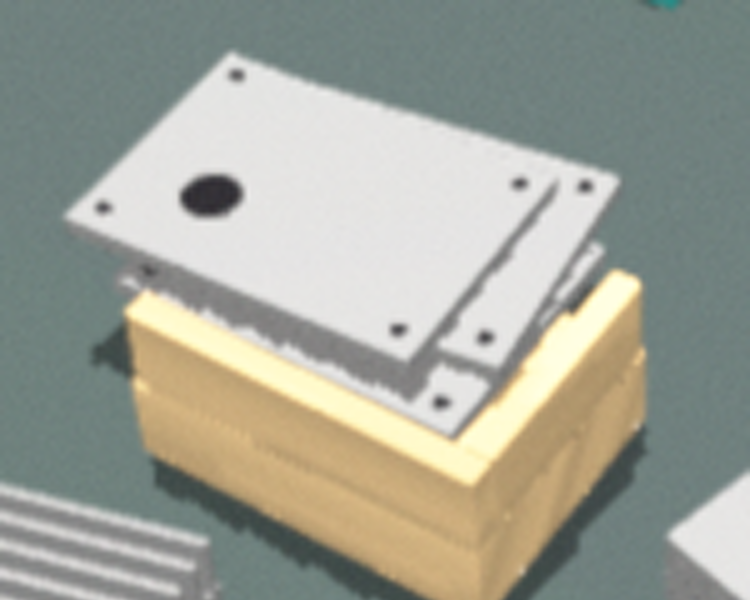

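View pics/side0c.png

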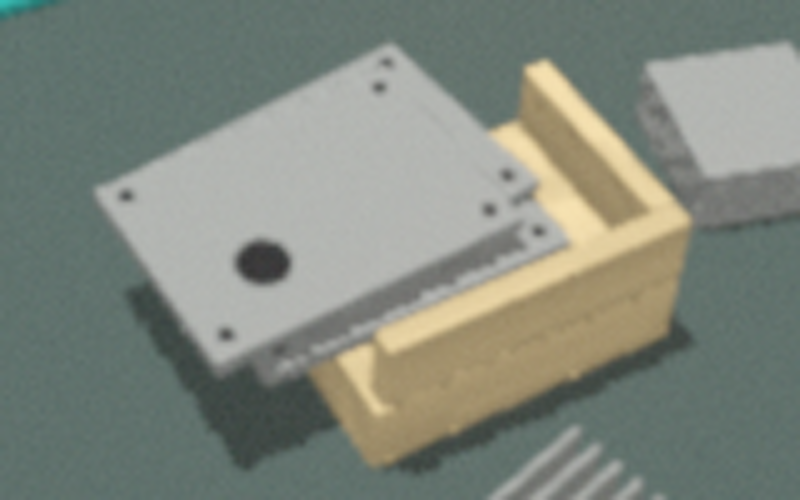

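```bash
python3 - <<'E'
from h import *
ms=manip.camera_model("scene");md=manip.camera_model("side")
S=lambda a,b,z:ray(ms,190+a/5,210+b/5,z)[:2]
T=lambda a,b,z:ray(md,270+a/5,230+b/5,z)[:2]
pr=lambda n,p:print(n,(p*1000).round(1))
z=.05
for n,p in dict(s_outcorner=S(480,484,z),s_longleft_out=S(128,315,z),s_longleft_in=S(147,292,z),s_shortend_out=S(641,285,z),s_shortend_in=S(615,272,z),
 d_outcorner=T(690,218,z),d_longleft_out=T(382,352,z),d_longleft_in=T(375,337,z),d_shortend_in=T(525,68,z),d_shortend_out=T(547,62,z),d_incorner=T(650,211,z)).items(): pr(n,p)
print("top s"); 
for q in ((232,52),(65,215),(410,360),(557,180)): pr("",S(*q,.043))
print("top d")
for q in ((392,43),(95,188),(222,365)): pr("",T(*q,.043))
pr("d right",T(525,225,.043))
print("mid s")
for q in ((619,178),(500,362)): pr("",S(*q,.037))
pr("mid d",T(538,187,.037))
print("low s"); 
for q in ((457,432),(604,245)): pr("",S(*q,.031))
print("low d"); 
for q in ((568,240),(268,375)): pr("",T(*q,.031))
E
```

```text
s_outcorner [ 678.  -136.7]
s_longleft_out [ 581.4 -148.4]
s_longleft_in [ 579.6 -140.7]
s_shortend_out [669.6 -68.6]
s_shortend_in [662.2 -69. ]
d_outcorner [ 676.2 -141.2]
d_longleft_out [ 578.2 -151.8]
d_longleft_in [ 578.5 -146.8]
d_shortend_in [661.4 -73. ]
d_shortend_out [668.7 -73.1]
d_incorner [ 667.2 -135.1]
top s
 [528.3 -61.9]
 [ 539.1 -130.6]
 [ 637.8 -114.6]
 [627.  -47.5]
top d
 [632.3 -42.7]
 [528.6 -66.4]
 [ 540.3 -135.9]
d right [ 636.1 -122. ]
mid s
 [634.9 -32.6]
 [650.9 -98.4]
mid d [ 649.4 -106.3]
low s
 [ 653.2 -116.8]
 [642.9 -48.9]
low d
 [ 651.  -122.5]
 [ 553.9 -134.9]
```

```bash
cat >> h.py <<'E'
from scipy.spatial.transform import Rotation as Ro
A=np.deg2rad(6.6);ys=np.array([np.cos(A),np.sin(A)]);xs=np.array([ys[1],-ys[0]]);seat=np.array([.6142,-.1036])
def st():
    o=manip.get_obs();R=Ro.from_rotvec(o['eef_rot']).as_matrix()
    d=o['position'][:2]-seat
    print('t',o['time_s'],'pos',o['position'].round(4),'jaw deg',np.degrees(np.arctan2(R[1,2],R[0,2])).round(1),'down',R[:,0].round(3),'j6',o['joint_positions'][5].round(2),'F',o['wrist_force'].round(1),'w',o['gripper_width'].round(4),'seat xy mm',(d@xs*1000).round(1),(d@ys*1000).round(1))
E
python3 -c "
from h import *
st()"
```

```text
Traceback (most recent call last):
  File "h.py", line 15, in st
    print('t',o['time_s'],'pos',o['position'].round(4),'jaw deg',np.degrees(np.arctan2(R[1,2],R[0,2])).round(1),'down',R[:,0].round(3),'j6',o['joint_positions'][5].round(2),'F',o['wrist_force'].round(1),'w',o['gripper_width'].round(4),'seat xy mm',(d@xs*1000).round(1),(d@ys*1000).round(1))
                                                                                                                                                                                                               ^^^^^^^^^^^^^^^^^^^^^^^^
AttributeError: 'float' object has no attribute 'round'
```

```bash
sed -i "s/o\['gripper_width'\].round(4)/round(o['gripper_width'],4)/" h.py
python3 -c "
from h import *
st()"
```

```text
t 0.1 pos [0.1923 0.5147 0.2179] jaw deg 69.5 down [-0.001 -0.001 -1.   ] j6 -0.2 F [ 1.1  0.9 -0. ] w 0.0929 seat xy mm -662.7 -348.0
```

>>> {"method": "send_rows", "body": {"commands": [[[0.04, -0.08, 0], 0.03, 0.45], [[0.08, -0.16, 0], 0.06, 0.45], [[0.13, -0.25, 0], 0.09, 0.45], [[0.17, -0.33, 0], 0.12, 0.45], [[0.21, -0.41, 0], 0.15, 0.45], [[0.25, -0.5, 0], 0.18, 0.45], [[0.3, -0.58, 0], 0.21, 0.45], [[0.34, -0.66, 0], 0.24, 0.45], [[0.38, -0.74, 0], 0.27, 0.45], [[0.42, -0.82, 0], 0.3, 0.45]]}}

```text
time_s: 1.1
position: [0.2556, 0.3914, 0.2183]
eef_rot: [-1.294, 1.153, 1.294]
wrist_force: [0.2, 0.2, -0.4]
gripper_width: 0.0262
```

>>> {"method": "send_rows", "body": {"commands": [[[0.04, -0.08, 0], 0, 0.45], [[0.08, -0.16, 0], 0, 0.45], [[0.13, -0.25, 0], 0, 0.45], [[0.17, -0.33, 0], 0, 0.45], [[0.21, -0.41, 0], 0, 0.45], [[0.25, -0.5, 0], 0, 0.45], [[0.3, -0.58, 0], 0, 0.45], [[0.34, -0.66, 0], 0, 0.45], [[0.38, -0.74, 0], 0, 0.45], [[0.42, -0.82, 0], 0, 0.45]]}}

```text
time_s: 2.1
position: [0.3188, 0.2683, 0.2186]
eef_rot: [-1.291, 1.154, 1.291]
wrist_force: [1.0, 0.5, 0.1]
gripper_width: 0.026
```

>>> {"method": "send_rows", "body": {"commands": [[[0.04, -0.08, 0], 0, 0.45], [[0.08, -0.16, 0], 0, 0.45], [[0.13, -0.25, 0], 0, 0.45], [[0.17, -0.33, 0], 0, 0.45], [[0.21, -0.41, 0], 0, 0.45], [[0.25, -0.5, 0], 0, 0.45], [[0.3, -0.58, 0], 0, 0.45], [[0.34, -0.66, 0], 0, 0.45], [[0.38, -0.74, 0], 0, 0.45], [[0.42, -0.82, 0], 0, 0.45]]}}

```text
time_s: 3.1
position: [0.3817, 0.1453, 0.2186]
eef_rot: [-1.291, 1.154, 1.291]
wrist_force: [-0.7, 0.6, -0.7]
gripper_width: 0.0258
```

>>> {"method": "send_rows", "body": {"commands": [[[0.04, -0.08, 0], 0, 0.45], [[0.08, -0.16, 0], 0, 0.45], [[0.13, -0.25, 0], 0, 0.45], [[0.17, -0.33, 0], 0, 0.45], [[0.21, -0.41, 0], 0, 0.45], [[0.25, -0.5, 0], 0, 0.45], [[0.3, -0.58, 0], 0, 0.45], [[0.34, -0.66, 0], 0, 0.45], [[0.38, -0.74, 0], 0, 0.45], [[0.42, -0.82, 0], 0, 0.45]]}}

```text
time_s: 4.1
position: [0.4451, 0.0222, 0.2186]
eef_rot: [-1.292, 1.153, 1.292]
wrist_force: [0.2, 0.1, 0.0]
gripper_width: 0.0258
```

```bash
python3 - <<'E'
from h import *
st()
p,d=manip.capture("wrist");cv2.imwrite("pics/w1.png",p);m=manip.camera_model("wrist");print(m['extrinsics'].round(3),m['fx'])
E
```

```text
t 4.1 pos [0.4451 0.0222 0.2186] jaw deg 96.5 down [-0.  0. -1.] j6 -1.89 F [0.2 0.1 0. ] w 0.0258 seat xy mm -144.4 -153.5
[[-0.113  0.961  0.252  0.377]
 [ 0.994  0.11   0.026  0.012]
 [-0.003  0.253 -0.967  0.385]
 [ 0.     0.     0.     1.   ]] 280.2538372284926
```

View pics/w1.png

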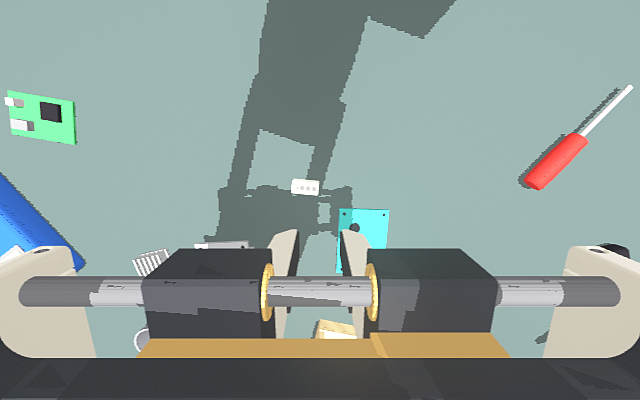

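>>> {"method": "send_rows", "body": {"commands": [[[0.04, -0.08, -0.06], 0, 0.45], [[0.08, -0.16, -0.13], 0, 0.45], [[0.13, -0.25, -0.2], 0, 0.45], [[0.17, -0.33, -0.26], 0, 0.45], [[0.21, -0.41, -0.33], 0, 0.45], [[0.25, -0.5, -0.4], 0, 0.45], [[0.3, -0.58, -0.46], 0, 0.45], [[0.34, -0.66, -0.53], 0, 0.45], [[0.38, -0.74, -0.6], 0, 0.45], [[0.42, -0.81, -0.66], 0, 0.45]]}}

```text
time_s: 5.15
position: [0.5079, -0.0993, 0.1186]
eef_rot: [-1.292, 1.154, 1.293]
wrist_force: [-0.7, -0.3, 0.6]
gripper_width: 0.0257
```

```bash
python3 - <<'E'
from h import *
st()
p,d=manip.capture("scene");p2,d=manip.capture("side")
cv2.imwrite("pics/s2.png",np.hstack([cv2.resize(p[150:350,130:330],(400,400)),cv2.resize(p2[200:350,260:410],(400,400))]))
E
```

```text
t 5.15 pos [ 0.5079 -0.0993  0.1186] jaw deg 96.5 down [-0.  0. -1.] j6 -2.09 F [-0.7 -0.3  0.6] w 0.0257 seat xy mm -16.5 -105.1
```

View pics/s2.png

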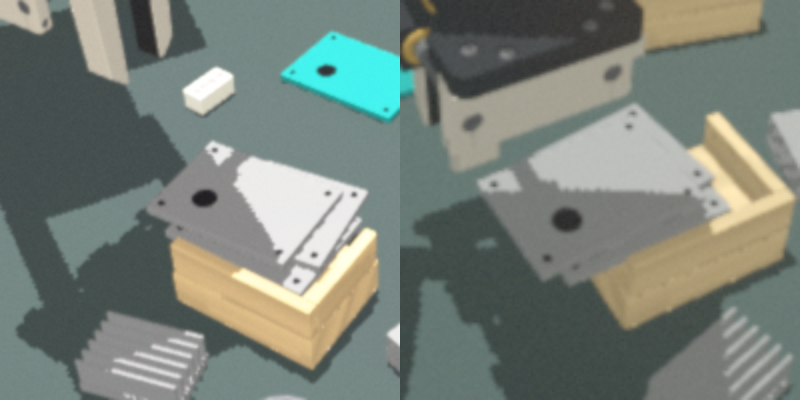

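The fingers hang behind the stack's open short side (scene crop around (100,60)) and are clear of the plates. I'll descend there.

>>> {"method": "send_rows", "body": {"commands": [[[0, 0, -0.1], 0, 0.45], [[0, 0, -0.2], 0, 0.45], [[0, 0, -0.3], 0, 0.45], [[0, 0, -0.4], 0, 0.45], [[0, 0, -0.48], 0, 0.45], [[0, 0, -0.55], 0, 0.45], [[0, 0, -0.61], 0, 0.45], [[0, 0, -0.66], 0, 0.45], [[0, 0, -0.69], 0, 0.45], [[0, 0, -0.69], 0, 0.45]]}}

```text
time_s: 6.25
position: [0.5073, -0.0982, 0.0156]
eef_rot: [-1.292, 1.154, 1.293]
wrist_force: [0.1, 0.4, 1.2]
gripper_width: 0.0255
```

```bash
python3 - <<'E'
from h import *
st()
p,d=manip.capture("scene");p2,d=manip.capture("side")
cv2.imwrite("pics/s3.png",np.hstack([cv2.resize(p[150:350,130:330],(400,400)),cv2.resize(p2[200:350,260:410],(400,400))]))
E
```

```text
t 6.25 pos [ 0.5073 -0.0982  0.0156] jaw deg 96.5 down [-0.001  0.    -1.   ] j6 -2.09 F [0.1 0.4 1.2] w 0.0255 seat xy mm -17.7 -105.6
```

View pics/s3.png

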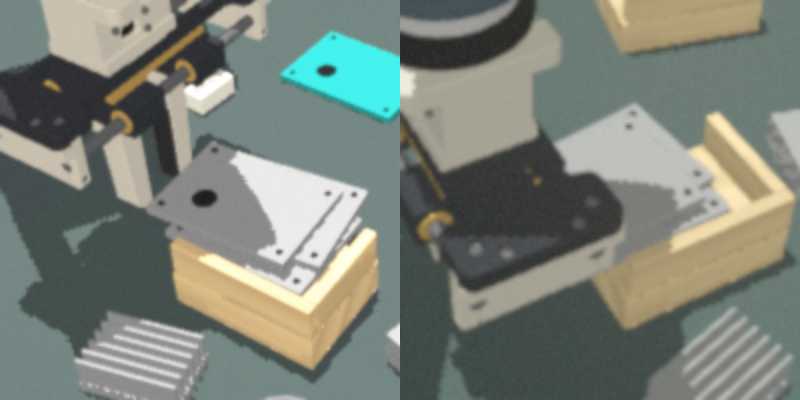

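>>> {"method": "send_rows", "body": {"commands": [[[0.023, 0.003, 0], 0, 0.45], [[0.046, 0.005, 0], 0, 0.45], [[0.07, 0.008, 0], 0, 0.45], [[0.093, 0.011, 0], 0, 0.45], [[0.116, 0.013, 0], 0, 0.45], [[0.139, 0.016, 0], 0, 0.45], [[0.162, 0.019, 0], 0, 0.45], [[0.186, 0.021, 0], 0, 0.45], [[0.209, 0.024, 0], 0, 0.45], [[0.232, 0.027, 0], 0, 0.45]]}}

```text
time_s: 7.35
position: [0.542, -0.0941, 0.016]
eef_rot: [-1.291, 1.154, 1.294]
wrist_force: [-3.7, -0.3, 2.3]
gripper_width: 0.0255
```

```bash
python3 - <<'E'
from h import *
st()
p,d=manip.capture("scene")
cv2.imwrite("pics/s4.png",cv2.resize(p[200:340,180:340],(800,600)[:2] if 0 else (680,595)))
E
```

```text
t 7.35 pos [ 0.542  -0.0941  0.016 ] jaw deg 96.5 down [-0.001  0.    -1.   ] j6 -2.06 F [-3.7 -0.3  2.3] w 0.0255 seat xy mm -17.7 -70.7
```

View pics/s4.png

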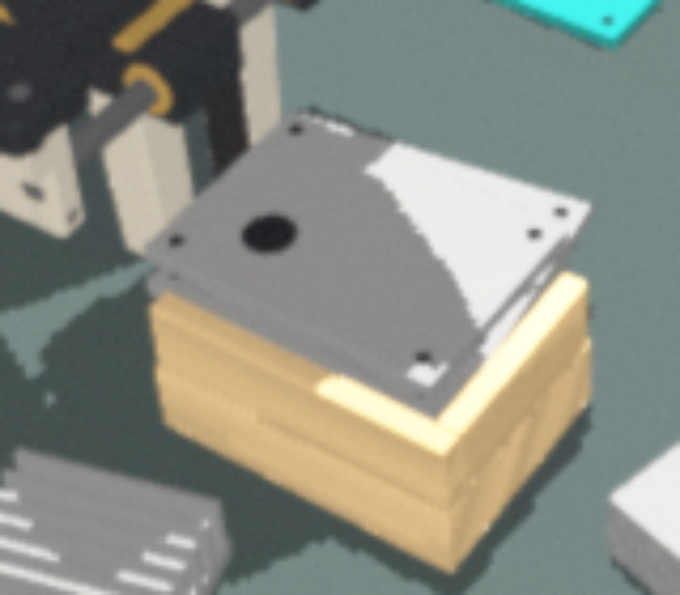

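>>> {"method": "send_rows", "body": {"commands": [[[0.008, 0.001, 0], 0, 0.45], [[0.016, 0.002, 0], 0, 0.45], [[0.024, 0.003, 0], 0, 0.45], [[0.032, 0.004, 0], 0, 0.45], [[0.04, 0.005, 0], 0, 0.45], [[0.048, 0.005, 0], 0, 0.45], [[0.056, 0.006, 0], 0, 0.45], [[0.064, 0.007, 0], 0, 0.45], [[0.072, 0.008, 0], 0, 0.45], [[0.078, 0.009, 0], 0, 0.45]]}}

```text
time_s: 8.4
position: [0.5481, -0.0934, 0.016]
eef_rot: [-1.287, 1.161, 1.302]
wrist_force: [-22.8, -6.7, 17.1]
gripper_width: 0.0254
```

```bash
python3 - <<'E'
from h import *
st()
p,d=manip.capture("scene")
cv2.imwrite("pics/s5.png",cv2.resize(p[200:340,180:340],(680,595)))
E
```

```text
t 8.4 pos [ 0.5481 -0.0934  0.016 ] jaw deg 96.6 down [-0.012 -0.    -1.   ] j6 -2.05 F [-22.8  -6.7  17.1] w 0.0254 seat xy mm -17.8 -64.4
```

View pics/s5.png

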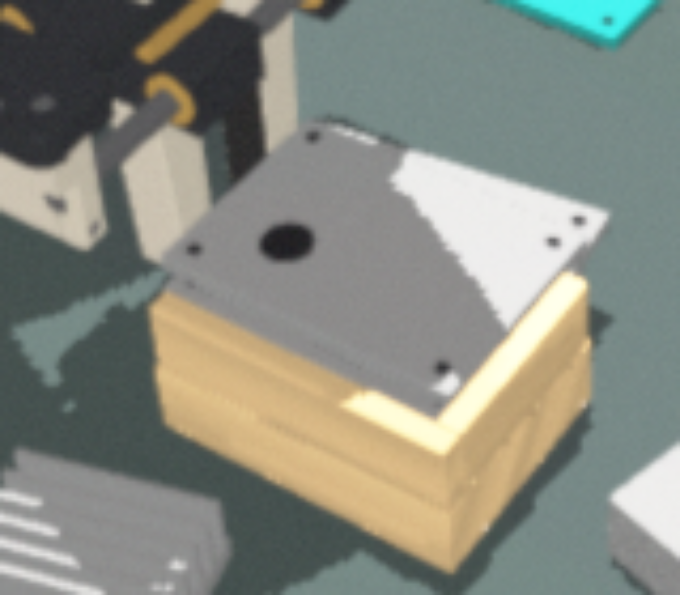

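>>> {"method": "send_rows", "body": {"commands": [[[-0.07, -0.008, 0], 0, 0.45], [[-0.14, -0.016, 0], 0, 0.45], [[-0.22, -0.025, 0], 0, 0.45], [[-0.28, -0.03, 0], 0, 0.45], [[-0.28, -0.03, 0.12], 0, 0.45], [[-0.28, -0.03, 0.24], 0, 0.45], [[-0.28, -0.03, 0.36], 0, 0.45], [[-0.28, -0.03, 0.48], 0, 0.45], [[-0.28, -0.03, 0.6], 0, 0.45], [[-0.28, -0.03, 0.7], 0, 0.45]]}}

```text
time_s: 9.45
position: [0.5121, -0.0975, 0.1222]
eef_rot: [-1.293, 1.153, 1.291]
wrist_force: [-0.4, -0.1, -0.6]
gripper_width: 0.0255
```

```bash
python3 - <<'E'
from h import *
st()
p,d=manip.capture("scene");p2,d=manip.capture("side")
cv2.imwrite("pics/s6.png",np.hstack([cv2.resize(p[200:340,180:340],(400,350)),cv2.resize(p2[220:340,270:410],(400,350))]))
cv2.imwrite("pics/s6a.png",p);cv2.imwrite("pics/s6b.png",p2)
E
```

```text
t 9.45 pos [ 0.5121 -0.0975  0.1222] jaw deg 96.5 down [ 0.001 -0.    -1.   ] j6 -2.09 F [-0.4 -0.1 -0.6] w 0.0255 seat xy mm -17.8 -100.7
```

View pics/s6.png

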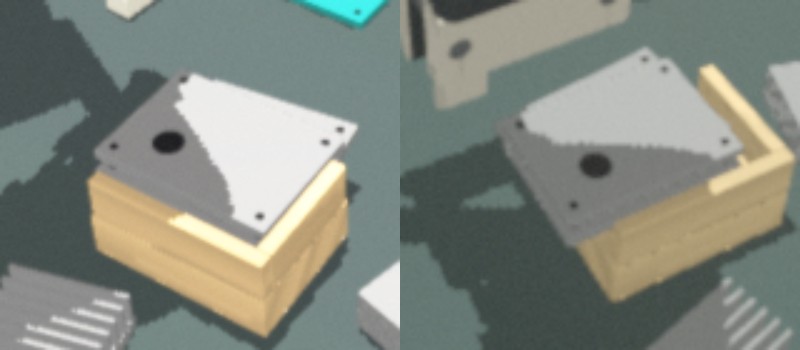

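```bash
python3 - <<'E'
from h import *
ms=manip.camera_model("scene");md=manip.camera_model("side")
f=lambda p:print((p*1000).round(1),'seat xy',((p-seat)@xs*1000).round(1),((p-seat)@ys*1000).round(1))
f(ray(md,389.7,270.7,.043)[:2])
f(ray(ms,180+263/2.5,200+233/2.5,.043)[:2]);f(ray(ms,180+357/2.5,200+125/2.5,.043)[:2])
f(ray(ms,180+186/2.5,200+73/2.5,.043)[:2]);f(ray(ms,180+95/2.5,200+152/2.5,.043)[:2])
f(ray(md,270+98/2.857,220+125/2.917,.043)[:2]);f(ray(md,270+180/2.857,220+243/2.917,.043)[:2]);f(ray(md,270+248/2.857,220+47/2.917,.043)[:2])
for n,b in (("a",(190,215,150,110)),("b",(290,225,140,105))):
    p=cv2.imread(f"pics/s6{n}.png");x,y,w,h=b
    cv2.imwrite(f"pics/s6{n}c.png",cv2.resize(p[y:y+h,x:x+w],None,fx=5,fy=5,interpolation=cv2.INTER_CUBIC))
E
```

```text
[ 659.2 -122.4] seat xy 23.9 42.5
[ 660.8 -118.1] seat xy 19.8 44.6
[652.4 -36.9] seat xy -61.8 45.6
[559.1 -60.2] seat xy -49.5 -49.7
[ 563.5 -128.7] seat xy 19.1 -53.3
[551.9 -65.6] seat xy -44.9 -57.5
[ 562.6 -145. ] seat xy 35.2 -56.0
[646.8 -42.3] seat xy -57.1 39.4
```

View pics/s6ac.png

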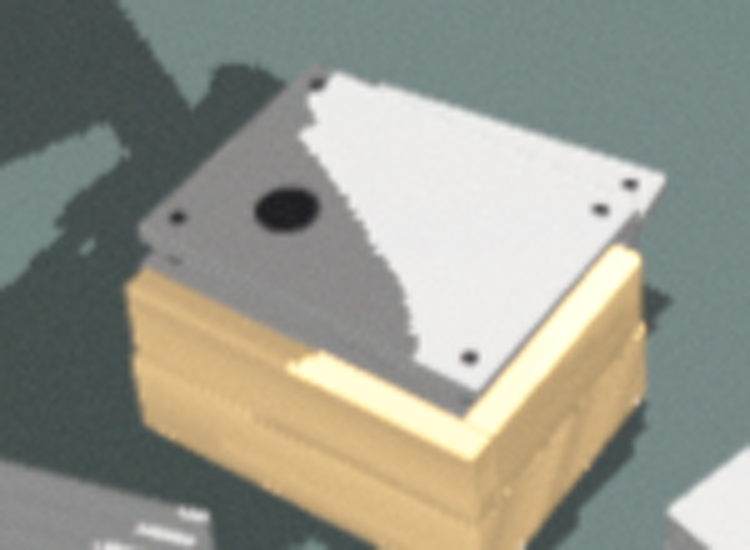

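View pics/s6bc.png

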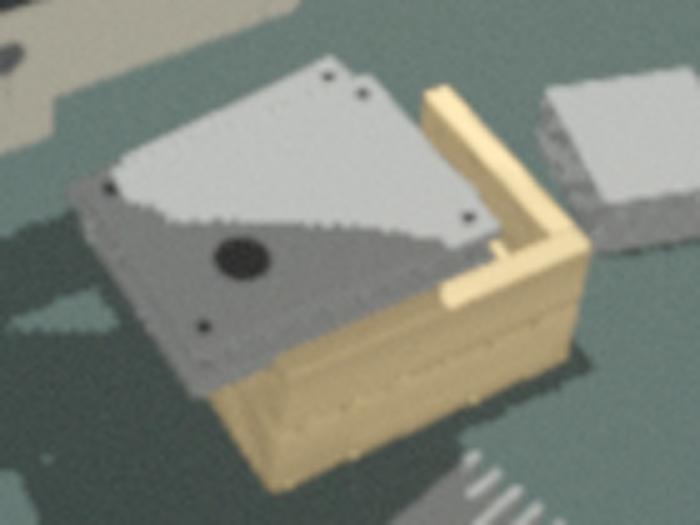

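```bash
python3 - <<'E'
from h import *
ms=manip.camera_model("scene");md=manip.camera_model("side")
S=lambda a,b,z:ray(ms,190+a/5,215+b/5,z)[:2]
T=lambda a,b,z:ray(md,290+a/5,225+b/5,z)[:2]
f=lambda n,p:print(n,'seat xy',((p-seat)@xs*1000).round(1),((p-seat)@ys*1000).round(1))
for n,s,d,z in (("backfront hole A",(630,184),(328,75),.037),("A43",(630,184),(328,75),.043),("B37",(600,208),(362,93),.037),("B43",(600,208),(362,93),.043),("A'37",(630,184),(362,93),.037),("A'43",(630,184),(362,93),.043),("B'37",(600,208),(328,75),.037),("B'43",(600,208),(328,75),.043),("rear -x",(317,84),(110,187),.043),("rear +x",(178,217),(204,326),.043),("front +x",(470,357),(468,217),.043)):
    f(n+" s",S(*s,z));f(n+" d",T(*d,z))
E
```

```text
backfront hole A s seat xy -60.1 36.9
backfront hole A d seat xy -55.7 36.8
A43 s seat xy -54.8 40.1
A43 d seat xy -50.7 33.1
B37 s seat xy -49.1 34.9
B37 d seat xy -44.2 41.9
B43 s seat xy -44.0 38.1
B43 d seat xy -39.3 38.1
A'37 s seat xy -60.1 36.9
A'37 d seat xy -44.2 41.9
A'43 s seat xy -54.8 40.1
A'43 d seat xy -39.3 38.1
B'37 s seat xy -49.1 34.9
B'37 d seat xy -55.7 36.8
B'43 s seat xy -44.0 38.1
B'43 d seat xy -50.7 33.1
rear -x s seat xy -44.8 -47.8
rear -x d seat xy -40.6 -47.3
rear +x s seat xy 11.2 -48.0
rear +x d seat xy 15.4 -48.0
front +x s seat xy 12.1 37.8
front +x d seat xy 16.4 37.4
```

```bash
python3 - <<'E'
from h import *
ms=manip.camera_model("scene");md=manip.camera_model("side")
S=lambda a,b,z:ray(ms,190+a/5,215+b/5,z)[:2]
T=lambda a,b,z:ray(md,290+a/5,225+b/5,z)[:2]
f=lambda n,p:print(n,'seat xy',((p-seat)@xs*1000).round(1),((p-seat)@ys*1000).round(1))
f("corner",S(665,178,.037));f("kink",S(378,84,.037));f("front low end?",S(470,410,.037));f("side corner",T(330,56,.037));f("side kink",T(130,150,.037));f("low rear +x",S(150,260,.031));f("low d",T(200,395,.031))
f("fence in s",S(615,245,.05));f("fence in s2",S(470,412,.05));f("fence d",T(424,95,.05));f("fence d2",T(550,238,.05))
for n,b in (("a",(240,235,90,75)),("b",(335,225,80,60))):
    p=cv2.imread(f"pics/s6{n}.png");x,y,w,h=b
    q=cv2.resize(p[y:y+h,x:x+w],None,fx=8,fy=8,interpolation=cv2.INTER_LANCZOS4)
    cv2.imwrite(f"pics/s6{n}d.png",np.clip(q*1.2,0,255).astype('uint8'))
E
```

```text
corner seat xy -66.4 43.3
kink seat xy -58.0 -38.6
front low end? seat xy 20.9 43.4
side corner seat xy -62.7 42.0
side kink seat xy -55.9 -32.7
low rear +x seat xy 17.6 -53.3
low d seat xy 26.6 -55.2
fence in s seat xy -29.4 51.3
fence in s2 seat xy 30.4 50.4
fence d seat xy -24.4 49.6
fence d2 seat xy 37.9 48.6
```

View pics/s6ad.png

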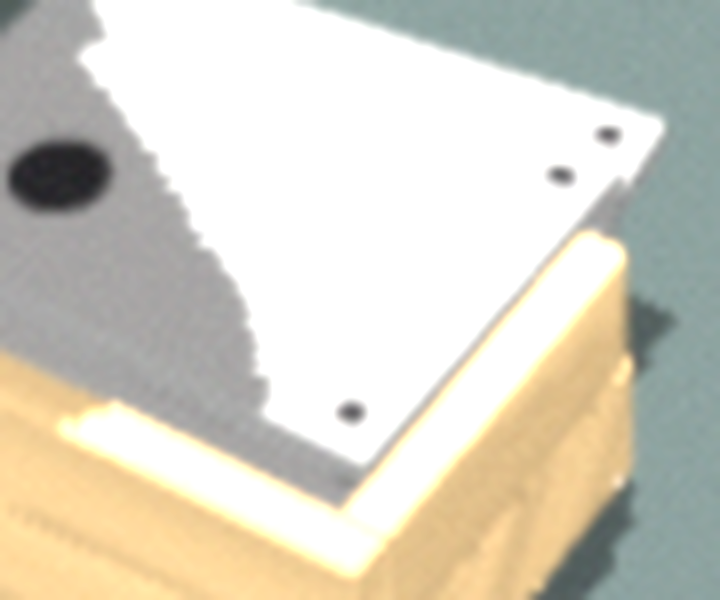

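View pics/s6bd.png

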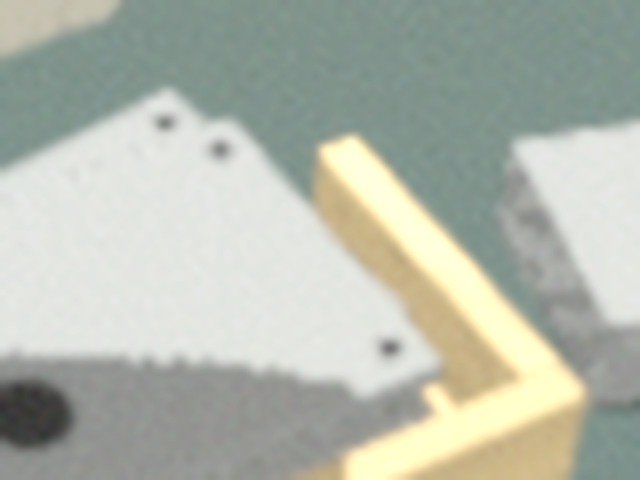

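Measured in the images:
- The top plate is square to the fixture and about 5 mm short of the short fence.
- The middle plate is still turned about 6° and its front corner is against the short fence. It is wedged like a strut.

Pushing the long open side with both fingertips should straighten it. After that I'll repeat the short-side push.

>>> {"method": "send_rows", "body": {"commands": [[[0.06, 0.08, 0], -0.09, 0.2], [[0.12, 0.16, 0], -0.18, -0.08], [[0.18, 0.24, 0], -0.27, -0.08], [[0.24, 0.32, 0], -0.36, -0.08], [[0.31, 0.4, 0], -0.45, -0.08], [[0.37, 0.48, 0], -0.54, -0.08], [[0.43, 0.52, 0], -0.63, -0.08], [[0.5, 0.55, 0], -0.72, -0.08], [[0.56, 0.57, 0], -0.81, -0.08], [[0.61, 0.57, 0], -0.9, -0.08]]}}

```text
time_s: 10.55
position: [0.6034, -0.0113, 0.1198]
eef_rot: [-0.208, 1.562, 0.209]
wrist_force: [-0.2, -0.7, -0.3]
gripper_width: 0.0505
```

>>> {"method": "send_rows", "body": {"commands": [[[0, 0, -0.05], -0.05, -0.08], [[0, 0, -0.1], -0.1, -0.08], [[0, 0, -0.15], -0.1, -0.08], [[0, 0, -0.2], -0.1, -0.08], [[0, 0, -0.24], -0.1, -0.08], [[0, 0, -0.28], -0.1, -0.08], [[0, 0, -0.32], -0.1, -0.08], [[0, 0, -0.36], -0.1, -0.08], [[0, 0, -0.4], -0.1, -0.08], [[0, 0, -0.4], -0.1, -0.08]]}}

```text
time_s: 11.55
position: [0.603, -0.0118, 0.0601]
eef_rot: [-0.089, 1.571, 0.089]
wrist_force: [0.4, 0.6, 0.8]
gripper_width: 0.0506
```

```bash
python3 - <<'E'
from h import *
st()
p,d=manip.capture("scene");p2,d=manip.capture("side")
cv2.imwrite("pics/s7.png",np.hstack([cv2.resize(p[150:350,160:360],(400,400)),cv2.resize(p2[200:350,260:410],(400,400))]))
E
```

```text
t 11.55 pos [ 0.603  -0.0118  0.0601] jaw deg 6.5 down [-0.002  0.    -1.   ] j6 -0.32 F [0.4 0.6 0.8] w 0.0506 seat xy mm -92.5 -0.6
```

View pics/s7.png

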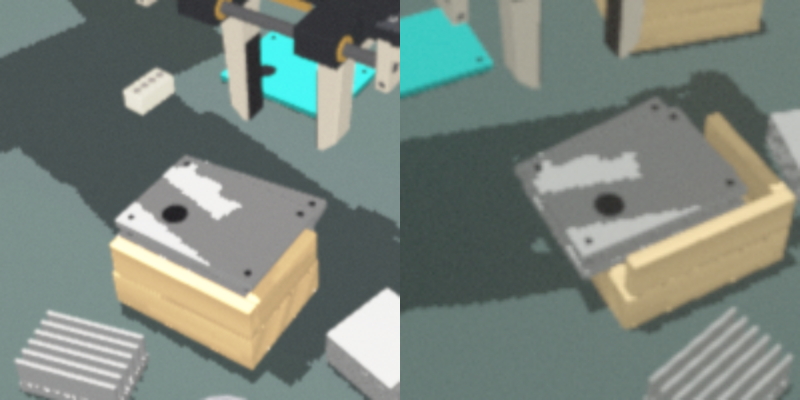

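```bash
python3 - <<'E'
from h import *
ms=manip.camera_model("scene")
for q in ((272,189),(321,207),(347,186)):
    p=ray(ms,*q,.006)[:2];print((p-seat)@xs*1000,(p-seat)@ys*1000)
E
```

```text
-170.4930859925983 -109.24610125829435
-171.6558768629359 -21.830527679311448
-236.91983355404807 -13.396454746704617
```

>>> {"method": "send_rows", "body": {"commands": [[[0, 0, -0.1], 0, -0.08], [[0, 0, -0.2], 0, -0.08], [[0, 0, -0.3], 0, -0.08], [[0.003, -0.03, -0.3], 0, -0.08], [[0.007, -0.06, -0.3], 0, -0.08], [[0.01, -0.09, -0.3], 0, -0.08], [[0.014, -0.12, -0.3], 0, -0.08], [[0.017, -0.15, -0.3], 0, -0.08], [[0.02, -0.175, -0.3], 0, -0.08], [[0.023, -0.2, -0.3], 0, -0.08]]}}

```text
time_s: 12.65
position: [0.6072, -0.0419, 0.0165]
eef_rot: [-0.088, 1.568, 0.089]
wrist_force: [0.4, 3.3, 2.8]
gripper_width: 0.0504
```

```bash
python3 - <<'E'
from h import *
st()
p,d=manip.capture("scene");p2,d=manip.capture("side")
cv2.imwrite("pics/s8.png",np.hstack([cv2.resize(p[200:340,180:340],(400,350)),cv2.resize(p2[220:340,270:410],(400,350))]))
E
```

```text
t 12.65 pos [ 0.6072 -0.0419  0.0165] jaw deg 6.5 down [ 0.     0.001 -1.   ] j6 -0.37 F [0.4 3.3 2.8] w 0.0504 seat xy mm -62.1 0.2
```

View pics/s8.png

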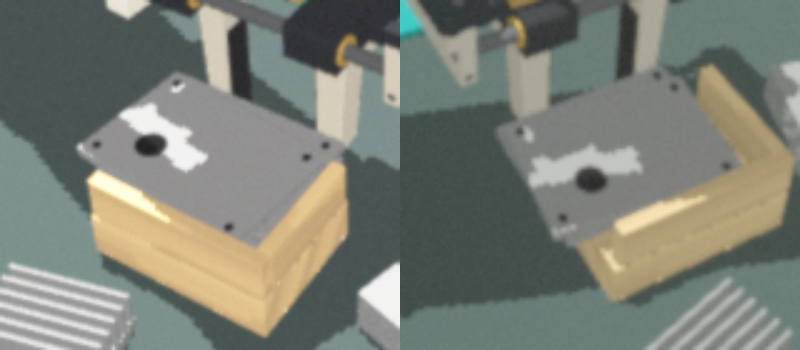

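>>> {"method": "send_rows", "body": {"commands": [[[0.001, -0.011, 0], 0, -0.08], [[0.002, -0.022, 0], 0, -0.08], [[0.004, -0.033, 0], 0, -0.08], [[0.005, -0.044, 0], 0, -0.08], [[0.006, -0.055, 0], 0, -0.08], [[0.007, -0.066, 0], 0, -0.08], [[0.009, -0.077, 0], 0, -0.08], [[0.01, -0.088, 0], 0, -0.08], [[0.011, -0.099, 0], 0, -0.08], [[0.012, -0.107, 0], 0, -0.08]]}}

```text
time_s: 13.75
position: [0.6085, -0.0571, 0.0162]
eef_rot: [-0.088, 1.57, 0.09]
wrist_force: [-0.2, 5.2, 3.1]
gripper_width: 0.0506
```

```bash
python3 - <<'E'
from h import *
st()
p,d=manip.capture("scene");p2,d=manip.capture("side")
cv2.imwrite("pics/s9.png",np.hstack([cv2.resize(p[200:340,180:340],(400,350)),cv2.resize(p2[220:340,270:410],(400,350))]))
E
```

```text
t 13.75 pos [ 0.6085 -0.0571  0.0162] jaw deg 6.5 down [-0.001  0.001 -1.   ] j6 -0.39 F [-0.2  5.2  3.1] w 0.0506 seat xy mm -46.9 -0.4
```

View pics/s9.png

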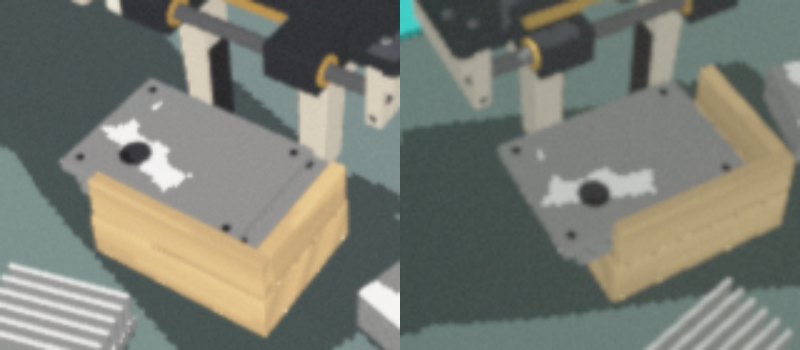

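>>> {"method": "send_rows", "body": {"commands": [[[0, -0.006, 0], 0, -0.08], [[0.001, -0.012, 0], 0, -0.08], [[0.002, -0.018, 0], 0, -0.08], [[0.003, -0.024, 0], 0, -0.08], [[0.003, -0.03, 0], 0, -0.08], [[0.004, -0.035, 0], 0, -0.08], [[0.005, -0.04, 0], 0, -0.08], [[0.005, -0.043, 0], 0, -0.08], [[0.005, -0.046, 0], 0, -0.08], [[0.005, -0.046, 0], 0, -0.08]]}}

```text
time_s: 14.85
position: [0.6086, -0.0586, 0.0163]
eef_rot: [-0.082, 1.57, 0.095]
wrist_force: [-1.4, 22.7, 8.8]
gripper_width: 0.0504
```

Force went from 5 to 23 N, so the plates have reached the long fence. I'll back off and look.

>>> {"method": "send_rows", "body": {"commands": [[[-0.008, 0.07, 0], 0, -0.08], [[-0.016, 0.14, 0], 0, -0.08], [[-0.024, 0.21, 0], 0, -0.08], [[-0.03, 0.28, 0], 0, -0.08], [[-0.03, 0.28, 0.12], 0, -0.08], [[-0.03, 0.28, 0.24], 0, -0.08], [[-0.03, 0.28, 0.36], 0, -0.08], [[-0.03, 0.28, 0.48], 0, -0.08], [[-0.03, 0.28, 0.6], 0, -0.08], [[-0.03, 0.28, 0.7], 0, -0.08]]}}

```text
time_s: 15.85
position: [0.6052, -0.0229, 0.1221]
eef_rot: [-0.089, 1.568, 0.089]
wrist_force: [0.5, -0.1, 0.2]
gripper_width: 0.0504
```

```bash
python3 - <<'E'
from h import *
st()
p,d=manip.capture("scene");p2,d=manip.capture("side")
cv2.imwrite("pics/s10.png",np.hstack([cv2.resize(p[200:340,180:340],(400,350)),cv2.resize(p2[220:340,270:410],(400,350))]))
E
```

```text
t 15.85 pos [ 0.6052 -0.0229  0.1221] jaw deg 6.5 down [ 0.001 -0.001 -1.   ] j6 -0.33 F [ 0.5 -0.1  0.2] w 0.0504 seat xy mm -81.2 0.4
```

View pics/s10.png

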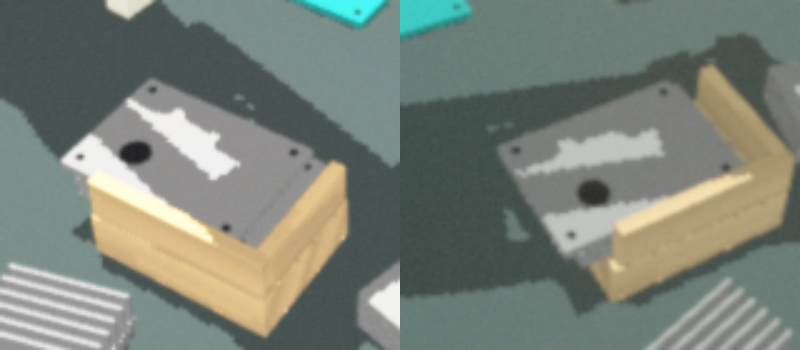

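>>> {"method": "send_rows", "body": {"commands": [[[-0.06, -0.06, 0], 0.09, 0.45], [[-0.12, -0.12, 0], 0.18, 0.45], [[-0.18, -0.18, 0], 0.27, 0.45], [[-0.24, -0.24, 0], 0.36, 0.45], [[-0.3, -0.3, 0], 0.45, 0.45], [[-0.36, -0.36, 0], 0.54, 0.45], [[-0.42, -0.43, 0], 0.63, 0.45], [[-0.48, -0.5, 0], 0.72, 0.45], [[-0.52, -0.56, 0], 0.81, 0.45], [[-0.55, -0.61, 0], 0.9, 0.45]]}}

```text
time_s: 16.95
position: [0.5216, -0.1146, 0.1201]
eef_rot: [-1.18, 1.228, 1.182]
wrist_force: [0.5, 0.4, -0.1]
gripper_width: 0.0257
```

>>> {"method": "send_rows", "body": {"commands": [[[0, 0, -0.05], 0.05, 0.45], [[0, 0, -0.1], 0.1, 0.45], [[0, 0, -0.2], 0.1, 0.45], [[0, 0, -0.3], 0.1, 0.45], [[0, 0, -0.4], 0.1, 0.45], [[0, 0, -0.5], 0.1, 0.45], [[0, 0, -0.6], 0.1, 0.45], [[0, 0, -0.66], 0.1, 0.45], [[0, 0, -0.7], 0.1, 0.45], [[0, 0, -0.7], 0.1, 0.45]]}}

```text
time_s: 17.95
position: [0.522, -0.1141, 0.0152]
eef_rot: [-1.291, 1.154, 1.294]
wrist_force: [-0.2, -0.0, -0.1]
gripper_width: 0.0256
```

```bash
python3 - <<'E'
from h import *
st()
E
```

```text
t 17.95 pos [ 0.522  -0.1141  0.0152] jaw deg 96.5 down [-0.002  0.001 -1.   ] j6 -2.11 F [-0.2 -0.  -0.1] w 0.0256 seat xy mm -0.2 -92.8
```

>>> {"method": "send_rows", "body": {"commands": [[[0.02, 0.002, 0], 0, 0.45], [[0.04, 0.005, 0], 0, 0.45], [[0.06, 0.007, 0], 0, 0.45], [[0.08, 0.009, 0], 0, 0.45], [[0.1, 0.012, 0], 0, 0.45], [[0.12, 0.014, 0], 0, 0.45], [[0.14, 0.016, 0], 0, 0.45], [[0.16, 0.018, 0], 0, 0.45], [[0.18, 0.021, 0], 0, 0.45], [[0.195, 0.023, 0], 0, 0.45]]}}

```text
time_s: 18.95
position: [0.5513, -0.1108, 0.0161]
eef_rot: [-1.292, 1.154, 1.294]
wrist_force: [-6.5, -0.5, 5.3]
gripper_width: 0.0259
```

>>> {"method": "send_rows", "body": {"commands": [[[0.005, 0.001, 0], 0, 0.45], [[0.01, 0.001, 0], 0, 0.45], [[0.015, 0.002, 0], 0, 0.45], [[0.02, 0.002, 0], 0, 0.45], [[0.025, 0.003, 0], 0, 0.45], [[0.03, 0.003, 0], 0, 0.45], [[0.035, 0.004, 0], 0, 0.45], [[0.038, 0.004, 0], 0, 0.45], [[0.04, 0.005, 0], 0, 0.45], [[0.04, 0.005, 0], 0, 0.45]]}}

```text
time_s: 19.95
position: [0.5555, -0.1104, 0.0161]
eef_rot: [-1.29, 1.156, 1.296]
wrist_force: [-11.7, -2.8, 8.8]
gripper_width: 0.0256
```

```bash
python3 - <<'E'
from h import *
st()
p,d=manip.capture("scene");p2,d=manip.capture("side")
cv2.imwrite("pics/s11.png",np.hstack([cv2.resize(p[200:340,180:340],(400,350)),cv2.resize(p2[220:340,270:410],(400,350))]))
E
```

```text
t 19.95 pos [ 0.5555 -0.1104  0.0161] jaw deg 96.5 down [-0.005 -0.    -1.   ] j6 -2.08 F [-11.7  -2.8   8.8] w 0.0256 seat xy mm -0.0 -59.1
```

View pics/s11.png

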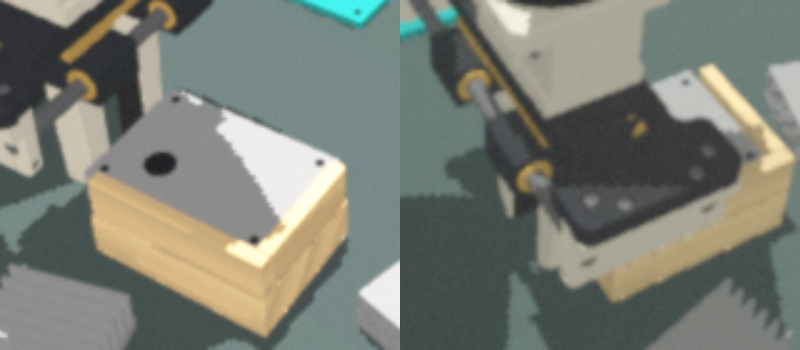

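>>> {"method": "send_rows", "body": {"commands": [[[0.005, 0, 0], 0, 0.45], [[0.01, 0.001, 0], 0, 0.45], [[0.015, 0.001, 0], 0, 0.45], [[0.02, 0.002, 0], 0, 0.45], [[0.02, 0.002, 0], 0, 0.45], [[0.02, 0.002, 0], 0, 0.45], [[0.0, 0, 0], 0, 0.45], [[-0.05, -0.006, 0], 0, 0.45], [[-0.12, -0.014, 0], 0, 0.45], [[-0.2, -0.023, 0], 0, 0.45]]}}

```text
time_s: 21.05
position: [0.528, -0.1137, 0.0162]
eef_rot: [-1.293, 1.152, 1.291]
wrist_force: [-0.5, -0.6, -0.3]
gripper_width: 0.0255
```

>>> {"method": "send_rows", "body": {"commands": [[[-0.06, -0.006, 0], 0, 0.45], [[-0.1, -0.01, 0], 0, 0.45], [[-0.1, -0.01, 0.1], 0, 0.45], [[-0.1, -0.01, 0.2], 0, 0.45], [[-0.1, -0.01, 0.3], 0, 0.45], [[-0.1, -0.01, 0.4], 0, 0.45], [[-0.1, -0.01, 0.5], 0, 0.45], [[-0.1, -0.01, 0.6], 0, 0.45], [[-0.1, -0.01, 0.7], 0, 0.45], [[-0.1, -0.01, 0.7], 0, 0.45]]}}

```text
time_s: 22.05
position: [0.5142, -0.1158, 0.1231]
eef_rot: [-1.296, 1.152, 1.288]
wrist_force: [-0.0, -0.4, -0.3]
gripper_width: 0.026
```

```bash
python3 - <<'E'
from h import *
st()
for n,b in (("scene",(190,215,150,115)),("side",(290,225,150,110))):
    p,d=manip.capture(n);x,y,w,h=b
    cv2.imwrite(f"pics/s12{n}.png",cv2.resize(p[y:y+h,x:x+w],None,fx=5,fy=5,interpolation=cv2.INTER_CUBIC))
E
```

```text
t 22.05 pos [ 0.5142 -0.1158  0.1231] jaw deg 96.5 down [ 0.004 -0.002 -1.   ] j6 -2.12 F [-0.  -0.4 -0.3] w 0.026 seat xy mm 0.6 -100.8
```

View pics/s12scene.png

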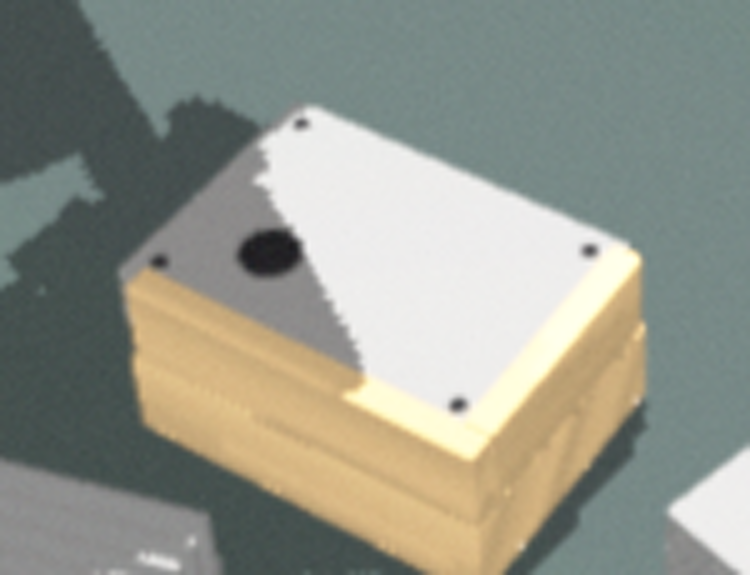

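View pics/s12side.png

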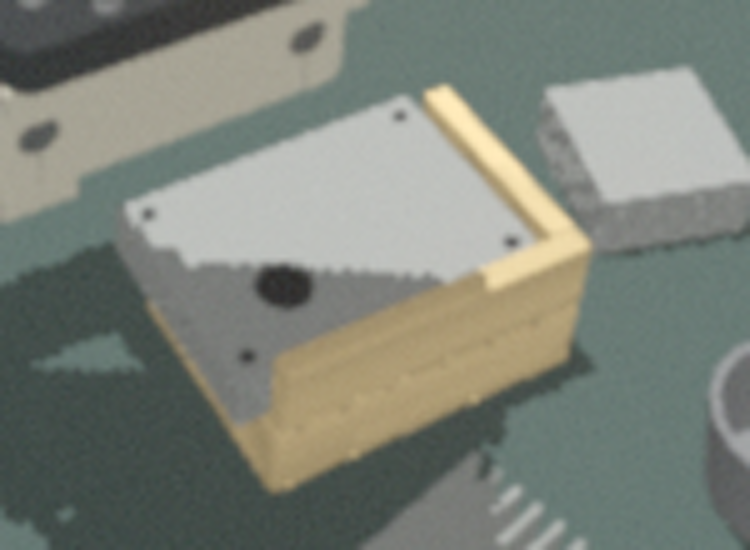

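Both views show one flush stack: only the top plate's four corner holes are visible, no lower plate sticks out, and both fence lines are closed. I'll check the numbers, then hand in.

```bash
python3 - <<'E'
from h import *
ms=manip.camera_model("scene");md=manip.camera_model("side")
S=lambda a,b,z:ray(ms,190+a/5,215+b/5,z)[:2]
T=lambda a,b,z:ray(md,290+a/5,225+b/5,z)[:2]
s=np.array([S(*q,.043) for q in ((302,123),(590,250),(458,405),(159,261))])
d=np.array([T(*q,.043) for q in ((149,214),(400,116),(512,242),(247,356))])
for c in (s,d,(s+d)/2):
    v=c.mean(0)-seat;l=c[1]-c[0];print('centre err mm',(v@xs*1000).round(1),(v@ys*1000).round(1),'angle off',(np.degrees(np.arctan2(l[1],l[0]))-6.6).round(1))
st();manip.hand_in()
E
```

```text
centre err mm -2.8 0.5 angle off -0.2
centre err mm 1.7 0.2 angle off -0.3
centre err mm -0.6 0.3 angle off -0.3
t 22.15 pos [ 0.5128 -0.1151  0.121 ] jaw deg 96.5 down [ 0.001 -0.    -1.   ] j6 -2.12 F [-0.1 -0.1 -1.1] w 0.0256 seat xy mm -0.2 -102.1
the job is handed in; nothing more can be done
```

I tapped the three plates into one stack against both fences and handed the job in at about 22 s. The hand-in reports no verdict.

**What I did:** I pushed the short open side, then the long open side, then the short side again. The first push wedged the middle plate, turned about 6°, against the short fence at 23 N. The long-side push straightened it, and the repeat short-side push closed the gap.

**Last checks:**
- **Top plate:** its centre is about 0.7 mm from my estimate of the seat, and its angle is off by about 0.3°.
- **Lower plates:** they can't be measured because the top plate covers them. Neither one sticks out in either picture.
- **Robot:** the gripper was raised and touching nothing. The highest force I read was about 29 N, against a limit of 120 N.

**Disagreement:** the two cameras differed by about 4.5 mm across the long fence (-2.8 and +1.7 mm), so I used their mean. Either reading is well inside the 10 mm tolerance.

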